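Press a reagent jar home against the sprung contact thermometer and hold it

TASK

Take the small amber screw-cap jar from the row at the front of the bench and stand it in the lane of the contact-thermometer station, between the two low rails, in front of the sprung probe plunger. Then slide it along the lane, upright, pushing the plunger in until the jar is pressed firmly against the steel stop plate, and finish while still holding it pressed there: the spring would push it back, so the program ends with the jar in the gripper and the push kept up. Leave the wide white jar and the conical flask beside it where they stand.

Things in the scene. Friction and masses are not known exactly. Their poses are not given: they have to be found in the camera images.
- jar_mid (a point): Centre, half-way up (43.5 mm over its foot), of the loose jar to handle: round, amber glass, black screw cap, the slimmest of three loose vessels; 45 mm diameter, 87 mm tall, about 0.14 kg. Straight-sided from 5 to 50 mm above its foot, then shoulder and a 29 mm cap. z axis up. Stands on the bench (z = 0) in one of three spots in a row near the robot.
- station: Contact-thermometer station, fixed. Origin: centre of its 150 x 90 mm base, on the bench. +x: push direction, along the lane from its open end to the stop plate; y across; z up. Lane floor z = 8 mm; lane from x = -75 to the stop face at x = +20 mm, between rails 60 mm apart inside, 6 mm thick, tops at z = 20 mm. Grey probe housing behind the plate to x = 73, z = 66 mm; its knob to x = 89 mm.
- stop_plate: Upright flat steel plate, the hard stop across the far end of the lane; 66 mm wide, 13 mm thick, from z = 8 to 66 mm, with a 16 mm square window for the plunger. Origin and axes are the same as the station's; its face towards the lane is at x = +20 mm. A jar against it has its axis at x = -2.5 mm in the station frame.
- stop_face (a point): Centre of the plunger window in the plane of the stop plate's face: station x = 20 mm, y = 0, z = 46 mm; axes as the station's.
- plunger_tip (a point): Tip of the domed steel plunger head (13 mm diameter), at station y = 0, z = 46 mm. At rest it stands 14 mm out of the stop face towards the lane (station x = 6 mm); axes as the station's.
- lane_start (a point): Point on the lane floor (station x = -45 mm, y = 0, z = 8 mm), clear of the plunger, where a jar can be set down. A jar that is pressed down on the floor while it slides drags at its foot and tilts in the grip; axes as the station's.
- plunger (a joint): How far the plunger is pushed in, m: 0 at rest, 0.014 when its tip is flush with the stop face (a jar is then against the stop), end of travel 0.018. Spring: about 3 N to start it, 300 N/m, about 7 N at 0.014; it returns by itself when let go, so a steady push of 10 to 18 N in all keeps a jar on the stop.
- salt_jar_mid (a point): Bystander: centre, half-way up (34.5 mm), of a wide white jar with white screw cap, 56 mm diameter, 69 mm tall. Leave it.
- flask_mid (a point): Bystander: centre, half-way up (50.5 mm), of a conical flask with stopper, 68 mm diameter at the foot, 101 mm tall. Leave it.
There are look-alikes about, which are no part of the job. What is meant by the part that bears jar_mid is not blue or purple, and is the larger of those in its own colour.

How it is judged:
By the outcome, as a careful person would: the job done as asked, in the order asked, and still so for the second after the job is handed in, while the arm keeps its last pose, push and grip.
It also fails if it takes over 38 s, if anything falls off the work surface, if the arm or the gripper's body presses on something with over 40 N, if the wrist force passes 120 N, or if a joint passes its speed limit or range.

ROBOT

A 6-joint arm with a two-finger parallel gripper is mounted at the origin on a cart in front of the work surface, level with it; the furniture and walls round the work are solid. World frame = base frame: x ahead of the robot, y to its left, z up, the work surface at z = 0. Lengths are in mm, angles in rad, forces in N, time in s.
With the tool pointing down it reaches from about 350 to 975 mm from the base axis. Payload 7.1 kg.
Tool frame: the origin (TCP) lies between the finger pads; the fingertips stand 8 mm ahead of it and the grasp point (between the pads) lies 11 mm behind it (ctrl.tips_ahead is the distance from the TCP to the fingertips, in mm); y points along the fingers, z is the direction in which the jaws open and shut, and the axes are right-handed (so a half turn about y gives the same grasp; the last joint's range is limited). The gripper opens to 88 mm and grips with 3 to 60 N. Pads are 20 mm wide; open, the fingers measure 115 mm over their backs; the gripper's body (75 mm by 178 mm) begins 61 mm behind the grasp point.
Start: joints at [1.176, 0.423, 1.63, -0, 1.089, -0.019], TCP at [229.353, 581.379, 230.675] pointing down, gripper open.
Joint ranges: [-3, 3], [-0.9, 2.11], [0.09, 2.58], [-1.31, 4.45], [0.11, 2.69], [-2.54, 2.54]. Speed limits (rad/s): [2.39, 2.39, 3.01, 3.14, 3.14, 3.14].

INTERFACE

Orientations are given as a rotation vector (axis times angle).
In Python, from workcell import ctrl gives the robot as it stands.
- The arm moves only by the shell command python3 -m creep 'ROWS'. ROWS is JSON, a list of rows, each an object of numbers: "tx", "ty", "tz": the shift along the world's x, y, z in mm; "rx", "ry", "rz": the turn, a rotation vector about the world's x, y, z in rad; "fingers": the closure in counts, from 0 (fully open) to 255 (shut). A call has 1 to 10 rows; each row is the pose to reach, as a shift and turn from the pose commanded when the call began; what a row does not reach only later rows make up. A row lasts 1/8 s, in which the tool goes at most 62.5 mm and 10.7 degrees, less where a joint would pass 70% of its speed; a pose out of reach is approached as far as the arm can. A call with a gripper value outside its range is refused whole. The fingers move at their own pace and stop on an object; the grip force is fixed at half the most. Time passes only in rows, so rows that repeat a pose let the fingers close. It gives the time, the measured TCP pose, the force and the opening at its end, in the units of the state.
- ctrl.get_obs(): the state, without advancing time (a new reading comes with each control period).
- ctrl.get_image(name): name is "side" or "top"; returns a dict with "pixels" (480x640x3 uint8, blue, green, red), "intrinsics" (3x3 intrinsics, pixels), "k1" (the pictures are not rectified: a ray, as slopes to the right and down, at radius r is drawn at 1 + k1 r^2 times it, then the intrinsics apply), "rvec" (rotation vector, rad) and "tvec" (3), from world to camera coordinates, as OpenCV has them. Camera axes: x right, y down, z forward; pixel columns grow to the right and rows downward; lengths in mm; the calibration is good to about 2 mm. A picture is of the moment at which its call begins. There is no depth.
- ctrl.close_job(): hands the job in, once; it reports no verdict.
The state is a dict: "t": time; "qpos": joint angles; "qvel": joint speeds; "joint_torque": joint torques, N m; "ee_pos": TCP position; "orientation": TCP orientation; "ft_force": force on the tool from outside, world axes, zero at the start; "moment": the same for the moment, N m; "width": finger opening in mm.
Only numpy, scipy, OpenCV 4.12 (cv2) and the standard library are available. Lean on these libraries where they do the work, as an engineer would, in place of code of your own. Each camera call takes 0.05 s, during which the arm holds its last target.

## Working session

There is one attempt and no reset: what is moved stays moved. The work goes in short steps, Python scripts to look and compute and a shell command to move; the robot and the scene stay as the last step left them, time stands still between calls to the robot, and variables do not carry over. Pictures are saved under pics/ and viewed, and the job is handed in when it is done.

```bash
ls; mkdir -p pics
python3 - <<'E'
from workcell import ctrl
import cv2
for n in("side","top"):
    r=ctrl.get_image(n); cv2.imwrite(f"pics/{n}0.png",r["pixels"]); print(n,r["intrinsics"],r["k1"],r["rvec"],r["tvec"])
print(ctrl.get_obs(),ctrl.tips_ahead)
E
```

```text
pics
side [[527.62742786   0.         316.72465918]
 [  0.         527.62742786 233.70931404]
 [  0.           0.           1.        ]] -0.014721137061030527 [ 2.2928555  -0.14324921  0.0631975 ] [-511.90570678  -49.40849177 1007.32449427]
top [[607.64392903   0.         320.91050152]
 [  0.         607.64392903 250.07230486]
 [  0.           0.           1.        ]] -0.12906610821049105 [ 2.18398301 -2.19211028  0.03727947] [-186.50647826  488.72142124  968.13184268]
{'t': 0.1, 'qpos': array([ 1.17602192e+00,  4.23771817e-01,  1.63056213e+00, -5.66671456e-07,
        1.08856382e+00, -1.90234385e-02]), 'qvel': array([ 0.00115381, -0.0012144 , -0.0008663 , -0.00067403,  0.00067767,
        0.00063368]), 'joint_torque': array([ 5.54003745e-04, -5.45609021e+01, -2.74325395e+01,  6.45158929e-02,
        1.88664836e-02, -2.45821940e-05]), 'ee_pos': array([229.17200134, 580.97953928, 229.99500259]), 'orientation': array([-1.55189904,  0.29506272, -0.29464024]), 'ft_force': array([0.03244152, 0.75695415, 0.23651563]), 'moment': array([-0.03345908, -0.03183816,  0.0222163 ]), 'width': 87.98332188343134} 8.0
```

View pics/side0.png

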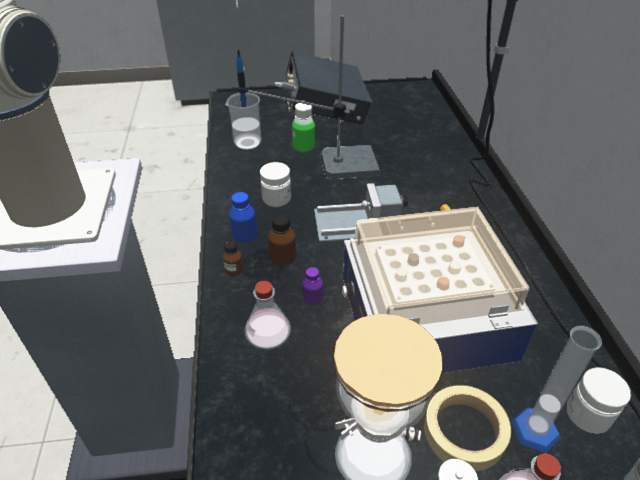

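View pics/top0.png

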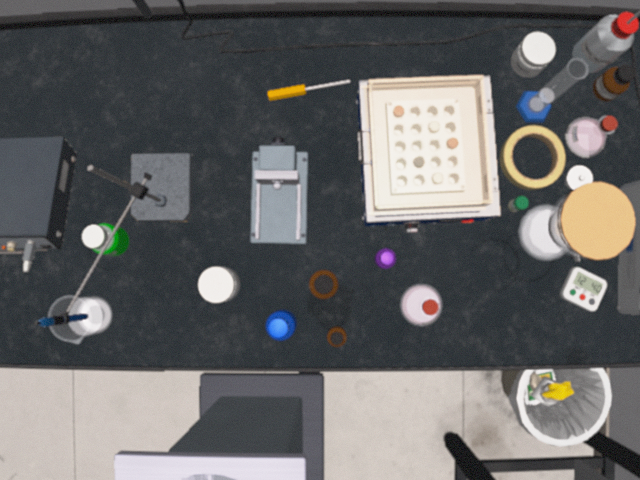

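Candidates for the amber jar:
- Large amber jar with black cap: side (282,243), top ring (323,285).
- Small amber bottle: side (232,260), top (337,337).
- Blue bottle: side (242,217).
- Purple bottle: side (312,287).
- Brown bottle at the far back: top (612,84). It isn't in the row.

By the description I choose the large amber one. I'll check it in crops.

```bash
cat > h.py <<'E'
import numpy as np,cv2
from workcell import ctrl
def cam(n):
    r=ctrl.get_image(n); return r
def dist(r): return np.array([r["k1"],0,0,0,0.])
def proj(r,P):
    return cv2.projectPoints(np.array(P,float).reshape(-1,1,3),np.array(r["rvec"]),np.array(r["tvec"]),np.array(r["intrinsics"]),dist(r))[0].reshape(-1,2)
def ray(r,uv):
    p=cv2.undistortPoints(np.array(uv,float).reshape(-1,1,2),np.array(r["intrinsics"]),dist(r)).reshape(-1,2)
    R=cv2.Rodrigues(np.array(r["rvec"]))[0]; c=-R.T@np.array(r["tvec"])
    d=np.c_[p,np.ones(len(p))]@R
    return c,d
def atz(r,uv,z):
    c,d=ray(r,uv); return c+d*((z-c[2])/d[:,2])[:,None]
def crop(r,x0,y0,x1,y1,k,f):
    cv2.imwrite(f,cv2.resize(r["pixels"][y0:y1,x0:x1],None,fx=k,fy=k,interpolation=cv2.INTER_CUBIC))
E
python3 - <<'E'
from h import *
s=cam("side");t=cam("top")
crop(s,220,160,420,310,4,"pics/s1.png");crop(t,240,130,440,280+0,4,"pics/t1.png");crop(t,260,240,460,360,4,"pics/t2.png")
print(ray(s,[[0,0]])[0],ray(t,[[0,0]])[0])
print("tcp",proj(s,[229,581,230]),proj(t,[229,581,230]))
print(atz(t,[[323,285],[337,337],[218,285],[420,305],[280,325],[386,258]],0))
E
```

```text
[ 410.94096371 -843.80276811  631.12257235] [ 438.81303453 -204.07906848  988.28508709]
tcp [[173.27012264 -16.66802371]] [[-205.72399459  421.2144806 ]]
[[ 431.73798068 -191.3542834     0.        ]
 [ 347.39099443 -213.7616575     0.        ]
 [ 432.07230772  -19.64857531    0.        ]
 [ 398.56936715 -348.82723068    0.        ]
 [ 366.96319976 -121.27426157    0.        ]
 [ 475.21363196 -294.033453      0.        ]]
```

View pics/s1.png

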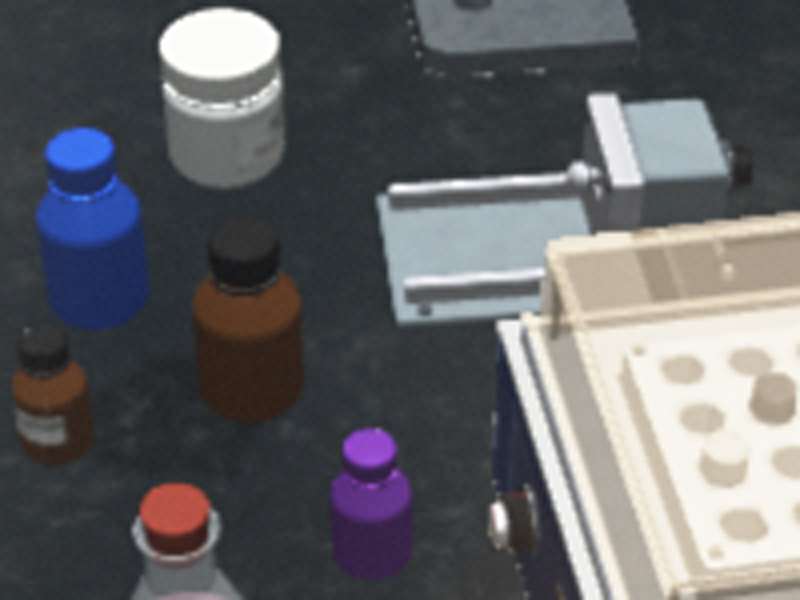

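View pics/t1.png

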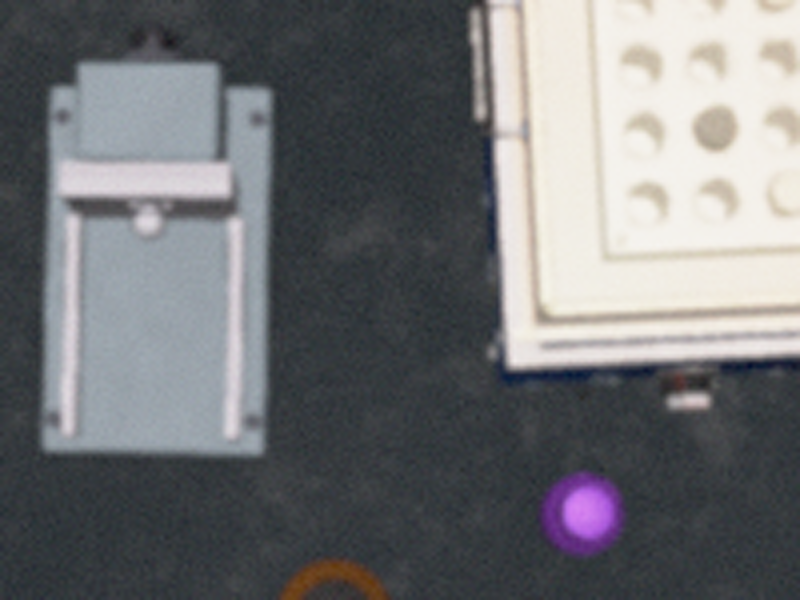

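View pics/t2.png

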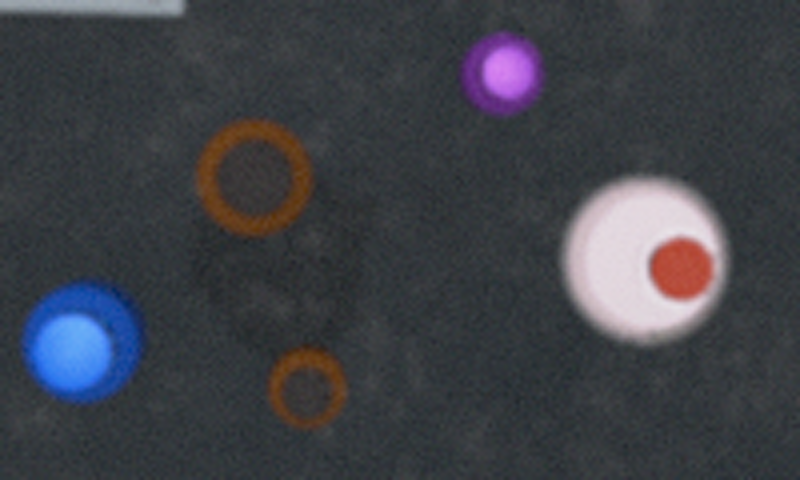

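The crops show the large amber jar with its black cap: top view centre (323.5,284.3), about 29 px wide, which fits 45 mm. The small labelled amber one and the blue and purple ones are decoys. The station's base corners in the top view are (250.5,243), (306.3,243.8), (253,151.8) and (308,152).

Run:
```python
from h import *
s=cam("side");t=cam("top")
A=atz(t,[[323.5,284.25]],48)[0];e=atz(t,[[309,284.25],[338,284.25]],48);print("jar top",A,np.linalg.norm(e[0]-e[1]))
# side: foot of jar axis; bottom edges crop (247,418)/4 -> front foot edge
print("side silhouette proj jar",proj(s,[[A[0],A[1],0],[A[0],A[1],87],[A[0],A[1],43.5],[A[0],A[1]-22,0]]))
# side-based: mid-body axis x at v, ends cap top center (244,238)/4
print("side cap top centre @87",atz(s,[[220+244/4,160+235/4]],87))
C=atz(t,[[250.5,243],[306.3,243.8],[253,151.8],[308,152]],8);print(C[:,:2])
print([np.linalg.norm(C[i]-C[j]) for i,j in((0,1),(2,3),(0,2),(1,3))],"centre",C.mean(0))
d=(C[2]+C[3]-C[0]-C[1]);print("yaw",np.degrees(np.arctan2(d[1],d[0])))
w=(C[0]+C[2]-C[1]-C[3]);print("yaw2",np.degrees(np.arctan2(-w[0],w[1])))
# plunger tip crop t1 (149,234)->, z46
P=atz(t,[[240+149/4,130+236/4]],46);print("tip",P)
Q=atz(s,[[220+380/4,160+198/4],[220+399/4,160+322/4]],8);print("near corners side",Q)
print("plate top front edge t", atz(t,[[240+60/4,130+199/4],[240+232/4,130+201/4]],66))
print("rails t",atz(t,[[240+76/4,130+218/4],[240+69/4,130+436/4],[240+235/4,130+220/4],[240+232/4,130+439/4]],20))
```

```text
jar top [ 433.23749868 -192.74921353   48.        ] 44.83293381699966
side silhouette proj jar [[282.82435706 257.95378376]
 [280.46390232 219.0458082 ]
 [281.68235837 239.1416303 ]
 [283.82357995 267.00667831]]
side cap top centre @87 [[ 434.14555615 -192.11921519   87.        ]]
[[ 500.12370706  -74.06764543]
 [ 498.41750385 -164.67963547]
 [ 650.00261861  -77.41561458]
 [ 648.79867724 -167.69568426]]
[np.float64(90.62805233455867), np.float64(90.28809697196179), np.float64(149.9163000671263), np.float64(150.4114153250501)] centre [ 574.33562669 -120.96464494    8.        ]
yaw -1.214203288564027
yaw2 -0.9216801450028549
tip [[ 582.27604476 -120.83604309   46.        ]]
near corners side [[ 502.82099552  -78.50751616    8.        ]
 [ 500.57668574 -165.309955      8.        ]]
plate top front edge t [[ 593.85565013  -88.27749844   66.        ]
 [ 592.53518529 -154.44755942   66.        ]]
rails t [[ 593.79168808  -89.02166527   20.        ]
 [ 505.74407226  -86.51332506   20.        ]
 [ 592.47575031 -153.17694544   20.        ]
 [ 504.23138853 -151.89859529   20.        ]]
```

Run:
```python
from h import *
from scipy.spatial.transform import Rotation as R
s=cam("side");t=cam("top")
def tri(a,b):
    c1,d1=ray(s,[a]);c2,d2=ray(t,[b]);d1=d1[0];d2=d2[0]
    k=np.linalg.lstsq(np.c_[d1,-d2],c2-c1,rcond=None)[0];p,q=c1+k[0]*d1,c2+k[1]*d2
    return (p+q)/2,np.linalg.norm(p-q)
print("rod top",tri([342,17],[92,168]));print("rod base",atz(t,[[161,200]],5))
print("clamp",tri([340,108],[139,191]));print("clamp end",tri([250,93],[67,310]));print("pen top",tri([239,52],[42,321]));
print("box crnr",atz(t,[[72,140],[58,245]],100))
o=ctrl.get_obs();M=R.from_rotvec(o["orientation"]).as_matrix();print(M.round(3))
S=np.radians(-1.15)
for sg in(1,-1):
    z=sg*np.array([-np.sin(S),np.cos(S),0]);y=np.array([0,0,-1.]);T=np.c_[np.cross(y,z),y,z]
    print(sg,R.from_matrix(T@M.T).as_rotvec())
```

```text
rod top (array([569.45982172,  72.59091809, 307.60276271]), np.float64(0.3892771991691166))
rod base [[572.17302169  75.52966634   5.        ]]
clamp (array([569.30212851,  71.42408986, 134.12024113]), np.float64(2.382284017052835))
clamp end (array([397.23369847, 183.02436235, 121.21621329]), np.float64(2.6774940113827532))
pen top (array([384.98986145, 177.6264978 , 211.92132942]), np.float64(1.039428320736979))
box crnr [[653.71715706 190.54461373 100.        ]
 [492.86183575 208.2411783  100.        ]]
[[ 0.93  -0.     0.367]
 [-0.367 -0.     0.93 ]
 [-0.    -1.    -0.   ]]
1 [ 2.43447915e-04 -6.46267457e-05  3.55748921e-01]
-1 [-9.09815689e-05 -3.42726111e-04 -2.78584371e+00]
```

```bash
python3 -m creep '[{"tz":60,"rz":0.1},{"tz":120,"rz":0.2},{"tz":170,"rz":0.3},{"tx":25,"ty":-55,"tz":170,"rz":0.356},{"tx":50,"ty":-110,"tz":170,"rz":0.356},{"tx":75,"ty":-165,"tz":170,"rz":0.356},{"tx":98,"ty":-220,"tz":170,"rz":0.356},{"tx":118,"ty":-275,"tz":170,"rz":0.356},{"tx":135,"ty":-330,"tz":170,"rz":0.356},{"tx":135,"ty":-330,"tz":170,"rz":0.356}]'
```

```text
schema error: expected keys tx, ty, tz, rx, ry, rz, fingers
```

```bash
python3 -m creep '[{"tx":0,"ty":0,"tz":60,"rx":0,"ry":0,"rz":0.1,"fingers":0},{"tx":0,"ty":0,"tz":120,"rx":0,"ry":0,"rz":0.2,"fingers":0},{"tx":0,"ty":0,"tz":170,"rx":0,"ry":0,"rz":0.3,"fingers":0},{"tx":25,"ty":-55,"tz":170,"rx":0,"ry":0,"rz":0.356,"fingers":0},{"tx":50,"ty":-110,"tz":170,"rx":0,"ry":0,"rz":0.356,"fingers":0},{"tx":75,"ty":-165,"tz":170,"rx":0,"ry":0,"rz":0.356,"fingers":0},{"tx":98,"ty":-220,"tz":170,"rx":0,"ry":0,"rz":0.356,"fingers":0},{"tx":118,"ty":-275,"tz":170,"rx":0,"ry":0,"rz":0.356,"fingers":0},{"tx":135,"ty":-330,"tz":170,"rx":0,"ry":0,"rz":0.356,"fingers":0},{"tx":135,"ty":-330,"tz":170,"rx":0,"ry":0,"rz":0.356,"fingers":0}]'
```

```text
t: 1.65
ee_pos: [365.1, 248.5, 401.0]
orientation: [-1.571, 0.019, -0.02]
ft_force: [0.3, 0.8, 0.4]
width: 87.6
```

```bash
python3 -m creep '[{"tx":15,"ty":-55,"tz":0,"rx":0,"ry":0,"rz":0,"fingers":0},{"tx":30,"ty":-110,"tz":0,"rx":0,"ry":0,"rz":0,"fingers":0},{"tx":42,"ty":-165,"tz":0,"rx":0,"ry":0,"rz":0,"fingers":0},{"tx":52,"ty":-220,"tz":0,"rx":0,"ry":0,"rz":0,"fingers":0},{"tx":60,"ty":-280,"tz":0,"rx":0,"ry":0,"rz":0,"fingers":0},{"tx":65,"ty":-335,"tz":0,"rx":0,"ry":0,"rz":0,"fingers":0},{"tx":68,"ty":-390,"tz":0,"rx":0,"ry":0,"rz":0,"fingers":0},{"tx":69,"ty":-444,"tz":0,"rx":0,"ry":0,"rz":0,"fingers":0},{"tx":69,"ty":-444,"tz":-60,"rx":0,"ry":0,"rz":0,"fingers":0},{"tx":69,"ty":-444,"tz":-120,"rx":0,"ry":0,"rz":0,"fingers":0}]'
python3 - <<'E'
from h import *
o=ctrl.get_obs();print(o["t"],o["ee_pos"],o["orientation"],o["qpos"])
E
```

```text
t: 2.9
ee_pos: [434.3, -192.9, 279.7]
orientation: [-1.571, 0.014, -0.018]
ft_force: [0.3, -0.9, 0.0]
width: 87.7
2.9 [ 434.33543989 -192.91718938  279.74566378] [-1.57143011  0.01443302 -0.01840541] [-4.43305737e-01  1.37472648e-01  1.90356968e+00  4.80636998e-04
  1.09796257e+00 -1.99341672e+00]
```

```bash
python3 -m creep '[{"tx":0,"ty":0,"tz":-60,"rx":0,"ry":0,"rz":0,"fingers":0},{"tx":0,"ty":0,"tz":-120,"rx":0,"ry":0,"rz":0,"fingers":0},{"tx":0,"ty":0,"tz":-155,"rx":0,"ry":0,"rz":0,"fingers":0},{"tx":0,"ty":0,"tz":-155,"rx":0,"ry":0,"rz":0,"fingers":0},{"tx":0,"ty":0,"tz":-155,"rx":0,"ry":0,"rz":0,"fingers":0}]'
python3 - <<'E'
from h import *
o=ctrl.get_obs();print(o["t"],o["ee_pos"],o["orientation"])
s=cam("side");crop(s,180,110,380,310,3,"pics/s2.png")
E
```

```text
t: 3.52
ee_pos: [434.6, -192.6, 126.8]
orientation: [-1.571, 0.014, -0.016]
ft_force: [1.0, -0.3, 0.6]
width: 87.8
3.525 [ 434.61285078 -192.60407332  126.77560913] [-1.57134896  0.01384681 -0.01625983]
```

View pics/s2.png

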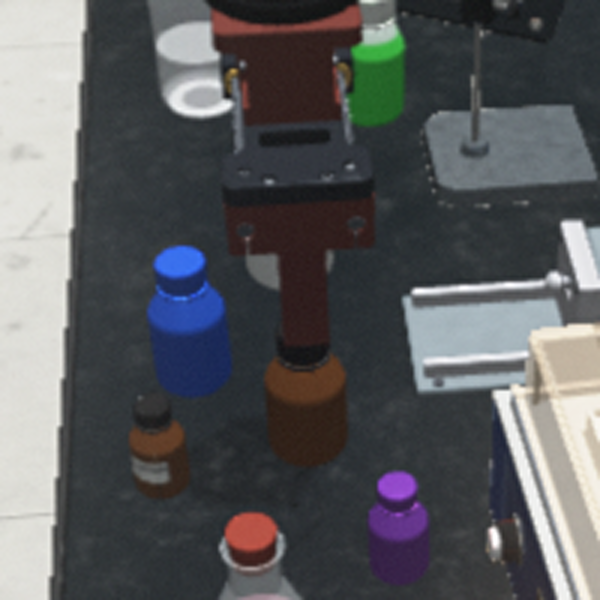

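The near finger sits in line with the jar axis: finger at crop x≈305, jar at 306. I'll descend to a grasp about 37 mm above the foot, then close.

```bash
python3 -m creep '[{"tx":-1,"ty":0,"tz":-45,"rx":0,"ry":0,"rz":0,"fingers":0},{"tx":-1,"ty":0,"tz":-80,"rx":0,"ry":0,"rz":0,"fingers":0},{"tx":-1,"ty":0,"tz":-100,"rx":0,"ry":0,"rz":0,"fingers":0},{"tx":-1,"ty":0,"tz":-100,"rx":0,"ry":0,"rz":0,"fingers":0},{"tx":-1,"ty":0,"tz":-100,"rx":0,"ry":0,"rz":0,"fingers":100},{"tx":-1,"ty":0,"tz":-100,"rx":0,"ry":0,"rz":0,"fingers":200},{"tx":-1,"ty":0,"tz":-100,"rx":0,"ry":0,"rz":0,"fingers":255},{"tx":-1,"ty":0,"tz":-100,"rx":0,"ry":0,"rz":0,"fingers":255},{"tx":-1,"ty":0,"tz":-100,"rx":0,"ry":0,"rz":0,"fingers":255},{"tx":-1,"ty":0,"tz":-100,"rx":0,"ry":0,"rz":0,"fingers":255}]'
python3 - <<'E'
from h import *
o=ctrl.get_obs();print(o["t"],o["ee_pos"],o["orientation"],o["ft_force"],o["moment"])
E
```

```text
t: 4.82
ee_pos: [432.4, -192.6, 25.8]
orientation: [-1.571, 0.016, -0.016]
ft_force: [0.5, 1.3, 5.9]
width: 43.5
4.825 [ 432.41607049 -192.57717266   25.84402585] [-1.57069401  0.01554768 -0.01566349] [0.52064849 1.34345541 5.8729272 ] [ 0.29808501  0.05321917 -0.01241593]
```

```bash
python3 -m creep '[{"tx":0,"ty":0,"tz":25,"rx":0,"ry":0,"rz":0,"fingers":255},{"tx":0,"ty":0,"tz":50,"rx":0,"ry":0,"rz":0,"fingers":255},{"tx":20,"ty":15,"tz":60,"rx":0,"ry":0,"rz":0,"fingers":255},{"tx":45,"ty":35,"tz":60,"rx":0,"ry":0,"rz":0,"fingers":255},{"tx":70,"ty":54,"tz":60,"rx":0,"ry":0,"rz":0,"fingers":255},{"tx":88,"ty":68,"tz":60,"rx":0,"ry":0,"rz":0,"fingers":255},{"tx":96,"ty":72.5,"tz":60,"rx":0,"ry":0,"rz":0,"fingers":255},{"tx":96,"ty":72.5,"tz":60,"rx":0,"ry":0,"rz":0,"fingers":255},{"tx":96,"ty":72.5,"tz":60,"rx":0,"ry":0,"rz":0,"fingers":255}]'
python3 - <<'E'
from h import *
o=ctrl.get_obs();print(o["t"],o["ee_pos"],o["orientation"],o["ft_force"],o["moment"])
s=cam("side");crop(s,240,60,440,260,3,"pics/s3.png");t=cam("top");crop(t,200,130,360,250,5,"pics/t3.png")
E
```

```text
t: 5.95
ee_pos: [527.4, -120.5, 85.4]
orientation: [-1.571, 0.017, -0.015]
ft_force: [-0.0, -0.0, -0.7]
width: 43.5
5.95 [ 527.40969863 -120.48898385   85.42172679] [-1.57062061  0.01680483 -0.01499916] [-0.03742111 -0.04324792 -0.73516368] [-0.01661171 -0.00388413 -0.01313824]
```

View pics/s3.png

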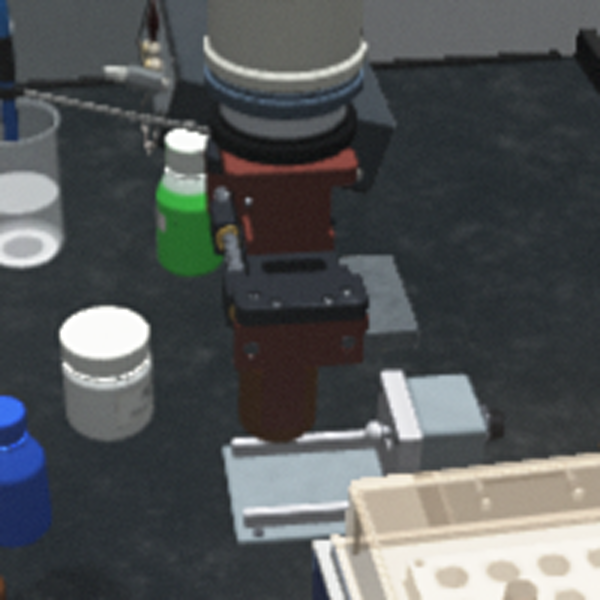

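View pics/t3.png

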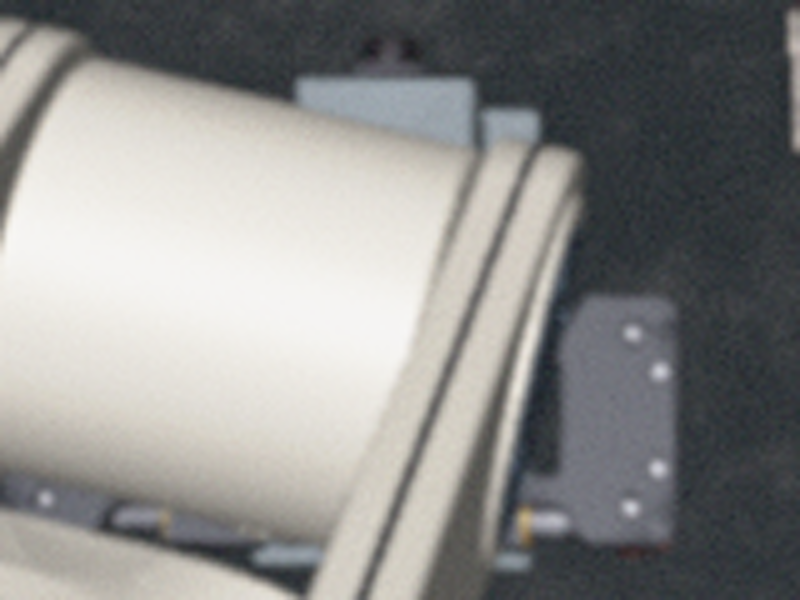

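```bash
python3 -m creep '[{"tx":0,"ty":0,"tz":-20,"rx":0,"ry":0,"rz":0,"fingers":255},{"tx":0,"ty":0,"tz":-40,"rx":0,"ry":0,"rz":0,"fingers":255},{"tx":0,"ty":0,"tz":-47,"rx":0,"ry":0,"rz":0,"fingers":255},{"tx":0,"ty":0,"tz":-50,"rx":0,"ry":0,"rz":0,"fingers":255},{"tx":0,"ty":0,"tz":-50.5,"rx":0,"ry":0,"rz":0,"fingers":255},{"tx":0,"ty":0,"tz":-50.5,"rx":0,"ry":0,"rz":0,"fingers":255}]'
python3 - <<'E'
from h import *
o=ctrl.get_obs();print(o["t"],o["ee_pos"],o["orientation"],o["ft_force"],o["moment"])
s=cam("side");crop(s,270,130,440,250,4,"pics/s4.png")
E
```

```text
t: 6.8
ee_pos: [528.7, -120.2, 35.7]
orientation: [-1.571, 0.015, -0.016]
ft_force: [0.3, 0.4, -1.2]
width: 43.5
6.8 [ 528.7389804  -120.2329812    35.69454567] [-1.57097223  0.0148231  -0.01626242] [ 0.32686986  0.38415297 -1.16535643] [-0.02139277  0.01447306 -0.00183939]
```

View pics/s4.png

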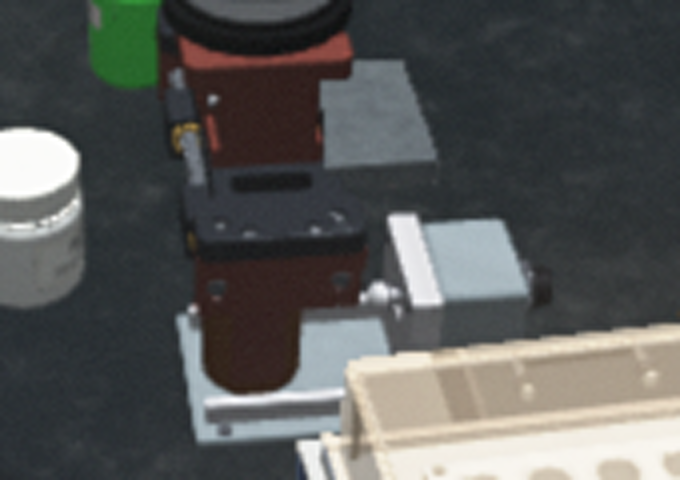

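The jar is upright inside the lane, above the floor and clear of the plunger: jar at crop (250,350), tip at (375,292). Next I'll feel for the floor.

```bash
python3 -m creep '[{"tx":0,"ty":0,"tz":-0.5,"rx":0,"ry":0,"rz":0,"fingers":255},{"tx":0,"ty":0,"tz":-0.8,"rx":0,"ry":0,"rz":0,"fingers":255},{"tx":0,"ty":0,"tz":-0.8,"rx":0,"ry":0,"rz":0,"fingers":255}]'
python3 -m creep '[{"tx":0,"ty":0,"tz":-0.5,"rx":0,"ry":0,"rz":0,"fingers":255},{"tx":0,"ty":0,"tz":-0.5,"rx":0,"ry":0,"rz":0,"fingers":255},{"tx":0,"ty":0,"tz":-0.5,"rx":0,"ry":0,"rz":0,"fingers":255}]'
```

```text
t: 7.22
ee_pos: [528.4, -120.1, 34.4]
orientation: [-1.571, 0.015, -0.016]
ft_force: [-1.0, -0.5, -1.3]
width: 43.9
t: 7.6
ee_pos: [528.4, -120.1, 33.9]
orientation: [-1.571, 0.016, -0.016]
ft_force: [0.3, -0.2, -1.2]
width: 43.5
```

```bash
python3 -m creep '[{"tx":0,"ty":0,"tz":-0.5,"rx":0,"ry":0,"rz":0,"fingers":255},{"tx":0,"ty":0,"tz":-0.5,"rx":0,"ry":0,"rz":0,"fingers":255},{"tx":0,"ty":0,"tz":-0.5,"rx":0,"ry":0,"rz":0,"fingers":255}]'
python3 -m creep '[{"tx":0,"ty":0,"tz":-0.4,"rx":0,"ry":0,"rz":0,"fingers":255},{"tx":0,"ty":0,"tz":-0.4,"rx":0,"ry":0,"rz":0,"fingers":255}]'
```

```text
t: 7.98
ee_pos: [528.5, -120.1, 33.9]
orientation: [-1.571, 0.015, -0.016]
ft_force: [-2.3, 0.1, 6.0]
width: 43.3
t: 8.22
ee_pos: [528.5, -120.1, 33.8]
orientation: [-1.571, 0.015, -0.016]
ft_force: [-3.0, 0.1, 9.9]
width: 43.9
```

Floor contact is felt. I'll lift about 1.1 mm to relieve the load, then slide 25 mm along the lane.

```bash
python3 -m creep '[{"tx":0,"ty":0,"tz":1.1,"rx":0,"ry":0,"rz":0,"fingers":255},{"tx":0,"ty":0,"tz":1.1,"rx":0,"ry":0,"rz":0,"fingers":255},{"tx":5,"ty":-0.1,"tz":1.1,"rx":0,"ry":0,"rz":0,"fingers":255},{"tx":11,"ty":-0.2,"tz":1.1,"rx":0,"ry":0,"rz":0,"fingers":255},{"tx":17,"ty":-0.3,"tz":1.1,"rx":0,"ry":0,"rz":0,"fingers":255},{"tx":22,"ty":-0.4,"tz":1.1,"rx":0,"ry":0,"rz":0,"fingers":255},{"tx":25,"ty":-0.5,"tz":1.1,"rx":0,"ry":0,"rz":0,"fingers":255},{"tx":25,"ty":-0.5,"tz":1.1,"rx":0,"ry":0,"rz":0,"fingers":255},{"tx":25,"ty":-0.5,"tz":1.1,"rx":0,"ry":0,"rz":0,"fingers":255}]'
python3 - <<'E'
from h import *
o=ctrl.get_obs();print(o["t"],o["ee_pos"],o["orientation"],o["ft_force"],o["moment"])
s=cam("side");crop(s,270,130,440,250,4,"pics/s5.png")
E
```

```text
t: 9.35
ee_pos: [553.1, -120.6, 34.0]
orientation: [-1.571, 0.016, -0.015]
ft_force: [0.3, 0.5, -1.4]
width: 43.6
9.35 [ 553.11975251 -120.58079632   34.02527226] [-1.57068049  0.01579027 -0.01528829] [ 0.30775874  0.52903877 -1.42885913] [0.03098294 0.02890035 0.03613808]
```

View pics/s5.png

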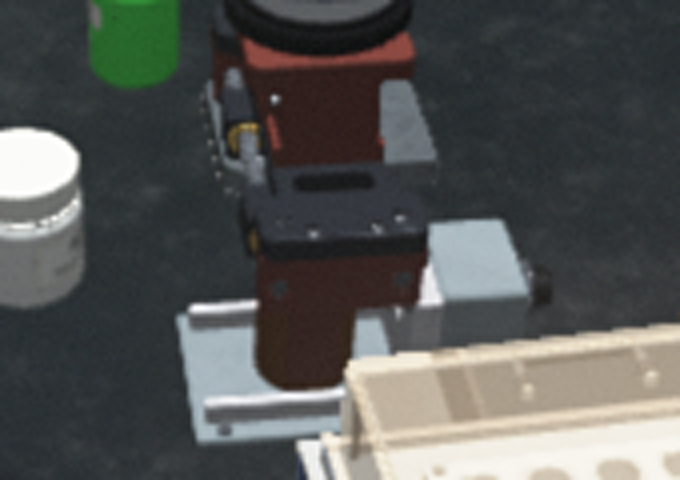

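Run:
```python
from h import *
s=cam("side")
def aty(uv,y):
    c,d=ray(s,uv);return c+d*((y-c[1])/d[:,1])[:,None]
for y in(-150,-165,-178):
    print(y,aty([[270+258/4,130+295/4],[270+420/4,130+303/4]],y).round(1), aty([[270+305/4,130+387/4]],-143))
```

```text
-150 [[ 527.6 -150.    75.4]
 [ 598.4 -150.    64. ]] [[ 551.14343936 -143.           15.28263649]]
-165 [[ 525.1 -165.    87.4]
 [ 594.3 -165.    76.2]] [[ 551.14343936 -143.           15.28263649]]
-178 [[ 522.9 -178.    97.8]
 [ 590.8 -178.    86.9]] [[ 551.14343936 -143.           15.28263649]]
```

The wide block in view is the gripper body, bottom at about z=106, so it clears the 66 mm plate. The jar is upright. I'll continue pushing in small steps.

```bash
python3 -m creep '[{"tx":2,"ty":0,"tz":0,"rx":0,"ry":0,"rz":0,"fingers":255},{"tx":4,"ty":-0.1,"tz":0,"rx":0,"ry":0,"rz":0,"fingers":255},{"tx":6,"ty":-0.1,"tz":0,"rx":0,"ry":0,"rz":0,"fingers":255},{"tx":8,"ty":-0.2,"tz":0,"rx":0,"ry":0,"rz":0,"fingers":255},{"tx":10,"ty":-0.2,"tz":0,"rx":0,"ry":0,"rz":0,"fingers":255},{"tx":10,"ty":-0.2,"tz":0,"rx":0,"ry":0,"rz":0,"fingers":255}]'
python3 -m creep '[{"tx":1.5,"ty":0,"tz":0,"rx":0,"ry":0,"rz":0,"fingers":255},{"tx":3,"ty":-0.1,"tz":0,"rx":0,"ry":0,"rz":0,"fingers":255},{"tx":4,"ty":-0.1,"tz":0,"rx":0,"ry":0,"rz":0,"fingers":255},{"tx":4,"ty":-0.1,"tz":0,"rx":0,"ry":0,"rz":0,"fingers":255}]'
```

```text
t: 10.2
ee_pos: [563.0, -120.8, 33.9]
orientation: [-1.571, 0.016, -0.015]
ft_force: [-4.1, -0.0, 0.4]
width: 44.0
t: 10.7
ee_pos: [566.6, -120.8, 33.9]
orientation: [-1.57, 0.017, -0.014]
ft_force: [-5.4, -1.0, 1.3]
width: 43.6
```

```bash
python3 -m creep '[{"tx":1.5,"ty":0,"tz":0,"rx":0,"ry":0,"rz":0,"fingers":255},{"tx":3,"ty":-0.1,"tz":0,"rx":0,"ry":0,"rz":0,"fingers":255},{"tx":4,"ty":-0.1,"tz":0,"rx":0,"ry":0,"rz":0,"fingers":255},{"tx":4,"ty":-0.1,"tz":0,"rx":0,"ry":0,"rz":0,"fingers":255}]'
python3 -m creep '[{"tx":0.5,"ty":0,"tz":0,"rx":0,"ry":0,"rz":0,"fingers":255},{"tx":1,"ty":0,"tz":0,"rx":0,"ry":0,"rz":0,"fingers":255},{"tx":1,"ty":0,"tz":0,"rx":0,"ry":0,"rz":0,"fingers":255}]'
```

```text
t: 11.2
ee_pos: [570.1, -120.9, 33.9]
orientation: [-1.57, 0.018, -0.013]
ft_force: [-6.6, -0.4, 2.8]
width: 43.6
t: 11.58
ee_pos: [570.8, -120.9, 33.9]
orientation: [-1.57, 0.018, -0.013]
ft_force: [-7.6, -1.0, 3.0]
width: 43.9
```

```bash
python3 -m creep '[{"tx":0.5,"ty":0,"tz":0.2,"rx":0,"ry":0,"rz":0,"fingers":255},{"tx":1,"ty":0,"tz":0.2,"rx":0,"ry":0,"rz":0,"fingers":255},{"tx":1,"ty":0,"tz":0.2,"rx":0,"ry":0,"rz":0,"fingers":255}]'
python3 -m creep '[{"tx":0.5,"ty":0,"tz":0,"rx":0,"ry":0,"rz":0,"fingers":255},{"tx":1,"ty":0,"tz":0,"rx":0,"ry":0,"rz":0,"fingers":255},{"tx":1,"ty":0,"tz":0,"rx":0,"ry":0,"rz":0,"fingers":255}]'
python3 - <<'E'
from h import *
o=ctrl.get_obs();print(o["t"],o["ee_pos"],o["orientation"],o["ft_force"],o["moment"])
s=cam("side");crop(s,270,130,440,250,4,"pics/s6.png")
E
```

```text
t: 11.95
ee_pos: [571.8, -120.9, 33.9]
orientation: [-1.57, 0.018, -0.013]
ft_force: [-7.6, -1.0, 1.7]
width: 43.6
t: 12.32
ee_pos: [572.3, -120.9, 33.9]
orientation: [-1.57, 0.019, -0.012]
ft_force: [-9.6, -1.1, 3.9]
width: 43.8
12.325 [ 572.30113214 -120.90889419   33.91913286] [-1.57027955  0.01868467 -0.01222283] [-9.55814287 -1.06385748  3.89307833] [-0.17230102  1.42785723 -0.02099542]
```

View pics/s6.png

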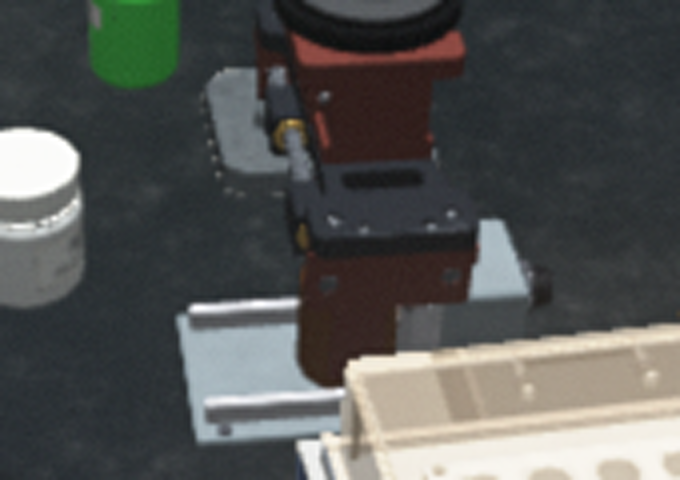

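The jar is close to the plate, and force is starting to rise faster. Continuing.

```bash
python3 -m creep '[{"tx":0.4,"ty":0,"tz":0.1,"rx":0,"ry":0,"rz":0,"fingers":255},{"tx":0.4,"ty":0,"tz":0.1,"rx":0,"ry":0,"rz":0,"fingers":255},{"tx":0.4,"ty":0,"tz":0.1,"rx":0,"ry":0,"rz":0,"fingers":255}]'
python3 -m creep '[{"tx":0.4,"ty":0,"tz":0,"rx":0,"ry":0,"rz":0,"fingers":255},{"tx":0.4,"ty":0,"tz":0,"rx":0,"ry":0,"rz":0,"fingers":255},{"tx":0.4,"ty":0,"tz":0,"rx":0,"ry":0,"rz":0,"fingers":255}]'
```

```text
t: 12.75
ee_pos: [572.3, -120.9, 33.9]
orientation: [-1.57, 0.019, -0.012]
ft_force: [-10.1, -1.9, 4.1]
width: 43.8
t: 13.12
ee_pos: [572.3, -120.9, 33.9]
orientation: [-1.57, 0.02, -0.011]
ft_force: [-10.9, -0.9, 4.7]
width: 43.7
```

```bash
python3 -m creep '[{"tx":0.6,"ty":0,"tz":0,"rx":0,"ry":0,"rz":0,"fingers":255},{"tx":0.6,"ty":0,"tz":0,"rx":0,"ry":0,"rz":0,"fingers":255},{"tx":0.6,"ty":0,"tz":0,"rx":0,"ry":0,"rz":0,"fingers":255}]'
python3 -m creep '[{"tx":0.6,"ty":0,"tz":0,"rx":0,"ry":0,"rz":0,"fingers":255},{"tx":0.6,"ty":0,"tz":0,"rx":0,"ry":0,"rz":0,"fingers":255},{"tx":0.6,"ty":0,"tz":0,"rx":0,"ry":0,"rz":0,"fingers":255}]'
python3 - <<'E'
from h import *
o=ctrl.get_obs();print(o["t"],o["ee_pos"],o["orientation"],o["ft_force"],o["moment"])
E
```

```text
t: 13.5
ee_pos: [572.4, -120.9, 33.9]
orientation: [-1.57, 0.021, -0.01]
ft_force: [-13.5, -1.1, 6.8]
width: 43.3
t: 13.88
ee_pos: [572.4, -120.9, 33.9]
orientation: [-1.57, 0.022, -0.009]
ft_force: [-14.6, -3.4, 8.5]
width: 43.8
13.875 [ 572.41147605 -120.88145451   33.88293241] [-1.56987797  0.02159981 -0.00930373] [-14.6447374   -3.42303347   8.48747529] [-0.41911686  2.32666155 -0.06635007]
```

Run:
```python
from h import *
from scipy.spatial.transform import Rotation as R
o=ctrl.get_obs();print((R.from_rotvec(o["orientation"]).as_matrix()*1000).round(1))
s=cam("side");crop(s,270,130,440,250,4,"pics/s7.png")
```

```text
[[ 9.998e+02 -7.800e+00  1.970e+01]
 [-1.970e+01  9.000e-01  9.998e+02]
 [-7.800e+00 -1.000e+03  8.000e-01]]
```

View pics/s7.png

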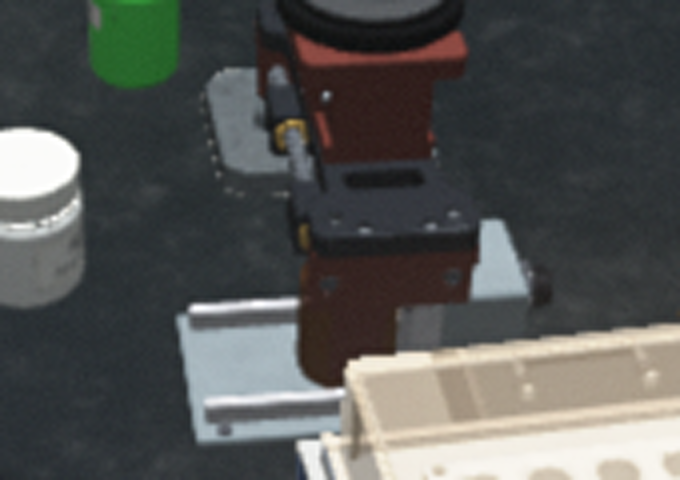

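The side view shows no visible tilt. The tool has leaned 0.45° and vertical load has crept up to 8 N, so I'll trim both out while keeping the push.

```bash
python3 -m creep '[{"tx":0.1,"ty":0,"tz":0.3,"rx":0,"ry":-0.004,"rz":0,"fingers":255},{"tx":0.1,"ty":0,"tz":0.5,"rx":0,"ry":-0.006,"rz":0,"fingers":255},{"tx":0.1,"ty":0,"tz":0.5,"rx":0,"ry":-0.006,"rz":0,"fingers":255},{"tx":0.1,"ty":0,"tz":0.5,"rx":0,"ry":-0.006,"rz":0,"fingers":255}]'
python3 - <<'E'
from h import *
from scipy.spatial.transform import Rotation as R
o=ctrl.get_obs();print(R.from_rotvec(o["orientation"]).as_matrix()[:,1].round(4),o["ft_force"],o["moment"],o["ee_pos"])
E
```

```text
t: 14.42
ee_pos: [572.4, -120.9, 33.9]
orientation: [-1.57, 0.017, -0.014]
ft_force: [-12.7, -3.4, 4.3]
width: 43.7
[-0.002  0.001 -1.   ] [-12.67180091  -3.40473773   4.33883949] [-0.49262444  2.16495348 -0.07729717] [ 572.42114122 -120.85252994   33.89323804]
```

```bash
python3 -m creep '[{"tx":0.6,"ty":-0.3,"tz":0.3,"rx":0,"ry":-0.002,"rz":0,"fingers":255},{"tx":0.6,"ty":-0.3,"tz":0.3,"rx":0,"ry":-0.002,"rz":0,"fingers":255},{"tx":0.6,"ty":-0.3,"tz":0.3,"rx":0,"ry":-0.002,"rz":0,"fingers":255},{"tx":0.6,"ty":-0.3,"tz":0.3,"rx":0,"ry":-0.002,"rz":0,"fingers":255},{"tx":0.6,"ty":-0.3,"tz":0.3,"rx":0,"ry":-0.002,"rz":0,"fingers":255},{"tx":0.6,"ty":-0.3,"tz":0.3,"rx":0,"ry":-0.002,"rz":0,"fingers":255}]'
python3 - <<'E'
from h import *
from scipy.spatial.transform import Rotation as R
o=ctrl.get_obs();print(R.from_rotvec(o["orientation"]).as_matrix()[:,1].round(4),o["ft_force"],o["moment"],o["ee_pos"])
E
```

```text
t: 15.18
ee_pos: [572.4, -120.9, 33.9]
orientation: [-1.569, 0.016, -0.014]
ft_force: [-14.7, -1.9, 2.7]
width: 43.6
[-0.0013  0.0014 -1.    ] [-14.69287538  -1.92679357   2.66591556] [-2.34844326e-01  2.36609984e+00 -1.84198514e-03] [ 572.41087682 -120.8744094    33.89048632]
```

Run:
```python
from h import *
s=cam("side");cv2.imwrite("pics/s8.png",s["pixels"])
o=ctrl.get_obs();print(o["t"],o["ft_force"],o["width"])
```

```text
15.225 [-14.29906723  -0.69317295   3.36276918] 43.531062466923366
```

View pics/s8.png

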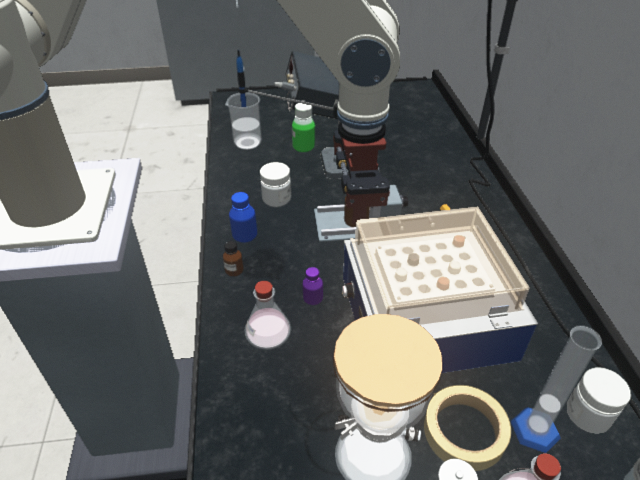

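The jar is held against the plate at about (368,205). The white jar (276,185) and the flask (267,318) haven't moved. Handing in.

```bash
python3 -c "
from workcell import ctrl
print(ctrl.close_job())"
```

```text
the job is handed in; nothing more can be done
None
```

The amber jar is pressed against the stop plate, still held in the gripper with the push kept up, and the job was handed in at about 15.2 s of the 38 s allowed.

I picked the larger amber jar with the black cap, lowered it in the lane until its foot touched the floor, then eased the load off and slid it along the lane. The hard stop came with the tool at x = 572.4 mm, where about 572 mm was expected.

**Last checks:**
- **Push:** steady at 14–15 N. The tool no longer moved when I commanded it further forward, which fits contact with the steel plate rather than the spring alone.
- **Tilt:** the tool had leaned 0.45° under the push. I trimmed it to about 0.1°.
- **Vertical load:** about 3 N remained on the jar at the end.
- **Other vessels:** the white jar and the flask stand where they were in the last side picture.

**Not confirmed directly:**
- **Contact:** the fingers and the shaker box hid the gap between jar and plate, so contact is judged from force and position only.
- **Jar width:** the gripper read about 43.6 mm on the 45 mm jar. I took that as a width-reading error or pad compression; the grip held.

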